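# Open the double-leaf baking cupboard

### The job

Open up the little baking cupboard: draw its front bolt and swing the left leaf wide open, then feel for the bolt hidden on the back of the right leaf, slide it back clear of the centre post, and swing that leaf wide open too. Leave both leaves standing wide open, about square to the cupboard; handle the bolts and leaves gently, without knocks (never force a bolt against its stop), and do not disturb the canisters, cutters, cup or rolling pin.

Things in the scene. Friction and masses are not known exactly. Their poses are not given: they have to be found in the camera images.
- cupboard: Open-topped wooden table cupboard, fixed, two white leaves in front; 408 wide (y), 238 deep, 200 high. Origin at table level under the seam of the leaves, in the plane of their closed back faces. x points into the cupboard (leaves open to -x), y to its left, z up. Side walls at y = 190 to 204 either side. Inside, x = 0 to 100 is empty and open from above, but for the centre post.
- post_top (a point): Top of the centre post behind the seam, 134 above the table: keeper of the rear bolt. The post spans cupboard x = 6 to 46, y = -12 to +8, and rises from the floor. This point: x = 26, y = -2.
- leaf_left: Left leaf: 0.3 kg panel 187 wide, 16 thick, 15 to 200 above the table. Origin at table level on the vertical hinge (mid-thickness; cupboard x = -8, y = 190). Axes as the cupboard's when closed; opens to its -x by turning minus about z, up to 1.75 rad; stiff (0.12 N m), stays put. A front strip laps 18 over the right leaf. Brass knob 100 from the hinge, 75 high, 43 out from mid-thickness.
- leaf_right: Right leaf: as the left one, mirrored; hinge at cupboard x = -8, y = -190; opens to the cupboard's -x by turning plus about z. It is held by the left leaf's lapping strip and by the rear bolt on its back. On its front, 24 to 40 from the seam, 148 to 182 high and reaching 28 out from the face, is the keeper of the front bolt.
- rear_track (a point): Fixed point on the right leaf: 80 from the seam, 22 behind its back face, 190 high: middle of the range where the rear bolt's red tab may stand. The tab (10 thick along y, 12 to 42 behind the back face, 190 high, standing on the rod at 116) is not measured: bolt home, its middle is anywhere from 50 to 110 from the seam; find it by touch.
- rear_rod (a point): Fixed point on the right leaf, on the line of the rear bolt: a rod of 10 diameter along the leaf, 22 behind the back face, 116 high, its tip shot into the centre post. Pushing the tab along the leaf towards the right hinge (cupboard -y) takes about 2 N; clear after 20, then a hard stop after 24, where force rises steeply. Stays where left. This point: 40 from the seam.
- left_edge (a point): Top back corner of the left leaf's free edge, 200 above the table, 188.5 from the hinge.
- right_edge (a point): Top back corner of the right leaf's free edge, 200 above the table, 188.5 from the hinge.
- front_knob (a point): Middle of the top of the front bolt's red tab, 190 above the table, in front of the left leaf, 33 from its face; the tab is 10 thick (y), 34 deep (x), 34 high, standing on a 10 diameter rod (axis 14 before the face, 165 high) that runs to the right leaf's keeper. Push it along the leaf towards the left hinge (cupboard +y), about 2 N: clear after 12, hard stop after at most 34. Stays where left.
- canister_big: Teal canister with wooden lid, 96 diameter, 180 high over its knob, inside the cupboard; origin under its middle. Leave it.
- canister_small: White canister with cork lid, 80 diameter, 150 high, inside the cupboard; origin under its middle. Leave it.
- cutter_star: Teal star cookie cutter, 70 across, 30 high, on the table in front of the cupboard's seam, outside the leaves' sweep; origin under its middle. Leave it.
- cutter_flower: Teal flower cookie cutter, 68 across, 30 high, on the table; origin under its middle. Leave it.
- cutter_round: Teal round cookie cutter, 62 across, 30 high, on the table; origin under its middle. Leave it.
- cup: White cup, 80 diameter, 85 high, on the table; origin under its middle. Leave it.
- rolling_pin: Wooden rolling pin, 400 long, 52 thick, lying on the table; origin under its middle, its x along the pin. Leave it.

How it is judged (in metres and radians):
On the way, in this order (a step that is already met when the one before it is completed fails the run):
1. the left, bolted leaf is swung wide open (free edge at least 165 mm forward of the cupboard's front) (x of left_edge in the frame of cupboard below -0.165 m), for 0.2 s.
2. then the right, overlapped leaf is swung wide open as well (free edge at least 165 mm forward) (x of each of left_edge, right_edge in the frame of cupboard below -0.165 m), for 0.2 s.
At the end, for the whole second after the job is handed in: Both leaves stand still, wide open: each free edge (sites left_edge and right_edge) at least 165 mm forward of the cupboard's origin along its -x, i.e. opened about 60 degrees or more (all of step 2 and linear speed of each of leaf_left, leaf_right below 0.02 m/s and angular speed of each of leaf_left, leaf_right below 0.1 rad/s); the robot touches nothing.
It fails at once if a leaf, a bolt or the cupboard is forced: the robot presses on it with more than 30 N (contact force between any of the fingers, the arm and cupboard above 30 N).
It fails at once if a bystander (canister, cutter, cup, rolling pin) is shoved more than 30 mm (distance of any of canister_big, canister_small, cutter_star, cutter_flower, cutter_round, cup, rolling_pin from where it was at the start of the episode above 0.03 m).
It fails at once if a canister or the cup is tipped more than 30 degrees (angle between any of canister_big, canister_small, cup's own z axis and vertical above 0.52 rad).
It also fails if it takes over 54 s, if anything falls off the work surface, if the arm or the gripper's body presses on something with over 40 N, if the wrist force passes 120 N, or if a joint passes its speed limit or range.

### The arm

A 6-joint arm with a two-finger parallel gripper is mounted at the origin on the work surface. World frame = base frame: x ahead of the robot, y to its left, z up, the work surface at z = 0. Lengths are in m, angles in degrees, forces in N, time in s.
With the tool pointing down it reaches from about 0.25 to 0.725 m from the base axis. Payload 9.7 kg.
Tool frame: the origin (TCP) lies midway between the tips of the shut fingers; the grasp point (between the pads) lies bot.hold_point_z behind it (bot.hold_point_z is the distance from the TCP to the grasp point, in m); z points along the fingers, y is the line along which they close (so a half turn about z gives the same grasp; the last joint's range is limited). The gripper opens to 85 mm and grips with 20 to 120 N. Pads are 22 mm wide; open, the fingers measure 114 mm over their backs; the gripper's body (76 mm by 85 mm) begins 54 mm behind the grasp point. The pads swing forward as they close: fully open they stand 13 mm farther back than shut.
Start: joints at [64.63, 4.979, 10.078, 95.1, 0, 90], TCP at [0.236, 0.497, 0.231] pointing down, gripper open.
Joint ranges: [-179.16, 179.16], [-48.56, 103.87], [-65.8, 70.77], [-126.05, 130.52], [-82.76, 87.17], [-180, 180]. Speed limits (degrees/s): [127.2, 127.2, 147.25, 180, 180, 180].

### API

Orientations are given as [roll, pitch, yaw] about the fixed x, y, z axes, in that order (R = Rz(yaw) Ry(pitch) Rx(roll)).
In Python, from workcell import bot, camera, camera_model, ticket gives the robot as it stands.
- The arm moves only by the tool send_rows, never from a script. Its argument "targets" is text: rows parted by semicolons, each of 5 numbers parted by spaces: the shift along the tool's x, y, z in mm, then the turn about the tool's z in degrees, then the closure in counts, from 0 (fully open) to 255 (shut). A call has 1 to 20 rows; each row is the pose to reach, as a shift and turn from the pose commanded when the call began, along the tool's axes at that moment; what a row does not reach only later rows make up. A row lasts 1/8 s, in which the tool goes at most 62.5 mm and 10.7 degrees, less where a joint would pass 70% of its speed; a pose out of reach is approached as far as the arm can. A call with a gripper value outside its range is refused whole. The fingers move at their own pace and stop on an object; "newtons" is the grip in N (left out, the last holds). Time passes only in rows, so rows that repeat a pose let the fingers close. It gives the time, the measured TCP pose, the force, the opening and the grip force at its end, in the units of the state.
- bot.get_obs(): the state, without advancing time (a new reading comes with each control period).
- camera(name): name is "side" or "top" or "wrist"; returns the picture (480x640x3 uint8, blue, green, red); there is no depth.
- camera_model(name): a dict with "K" (3x3 intrinsics, pixels), "pose" (4x4, takes a point from camera to world coordinates); the wrist camera has in their place "T_tool_cam" (4x4, takes a point from camera to tool coordinates, whose origin is the TCP and whose axes are the flange's). Camera axes: x right, y down, z forward; pixel columns grow to the right and rows downward; lengths in m; the calibration is good to about 2 mm. A picture is of the moment at which its call begins: read the wrist's pose just before it. camera_model takes no time and is no camera call.
- ticket.job_done(): hands the job in; it is judged then, once.
The state is a dict: "time": time; "q": joint angles; "qd": joint speeds; "joint_efforts": joint torques, N m; "ee_pos": TCP position; "tcp_rot": TCP orientation; "wrist_force": force on the tool from outside, world axes, zero at the start; "torque": the same for the moment, N m; "opening": finger opening in m; "grasp_force": force on a finger pad.
Only numpy, scipy, OpenCV 4.12 (cv2) and the standard library are available. Lean on these libraries where they do the work, as an engineer would, in place of code of your own. Each camera call takes 0.05 s, during which the arm holds its last target. There are 200 camera calls.

## Working session

There is one attempt and no reset: what is moved stays moved. The work goes in short steps, Python scripts to look and compute and a tool call to move; the robot and the scene stay as the last step left them, time stands still between calls to the robot, and variables do not carry over. Pictures are saved under pics/ and viewed, at most 10 in all, crops included, and the job is handed in when it is done.

Besides the shell and the picture viewer there is one more tool, called after "Emit:" in YAML: its name, and indented under it one key for each argument. send_rows: Moves the arm, as the interface text tells. Its arguments: {"type":"object","properties":{"targets":{"type":"string"},"newtons":{"type":"number"}},"required":["targets"]}

```bash
mkdir -p pics; ls; python3 - <<'E'
from workcell import bot, camera, camera_model, ticket
import cv2,numpy as np
np.set_printoptions(precision=4,suppress=True)
print(bot.get_obs(), bot.hold_point_z)
for n in ("top","side"):
    cv2.imwrite(f"pics/{n}0.png",camera(n)); m=camera_model(n); print(n,m["K"],m["pose"])
print(camera_model("wrist"))
E
```

```text
pics
{'time': 0.0, 'q': array([64.6283,  5.012 , 10.035 , 95.0999, -0.0019, 89.9992]), 'qd': array([-0.1205,  0.0759,  0.0094, -0.0167, -0.0185,  0.0696]), 'joint_efforts': array([  0.0002, -52.0392,  46.4798,   0.0167,  -0.    ,  -0.    ]), 'ee_pos': array([0.2356, 0.4967, 0.2306]), 'tcp_rot': array([-179.923 ,    0.0019,  154.6291]), 'wrist_force': array([ 0.3544, -0.3818,  0.0408]), 'torque': array([-0.0554,  0.067 , -0.0129]), 'grasp_force': 0.0, 'opening': 0.08535327867954164} 0.0187
top [[543.7027   0.     321.5678]
 [  0.     543.7027 238.2521]
 [  0.       0.       1.    ]] [[ 0.0204 -0.9919  0.1251  0.3685]
 [-0.9998 -0.0213 -0.0057  0.0084]
 [ 0.0083 -0.125  -0.9921  1.7844]
 [ 0.      0.      0.      1.    ]]
side [[571.8128   0.     305.8974]
 [  0.     571.8128 237.3233]
 [  0.       0.       1.    ]] [[ 0.4332 -0.5599  0.7063 -0.521 ]
 [-0.9012 -0.2567  0.3492 -0.5547]
 [-0.0142 -0.7878 -0.6158  1.0932]
 [ 0.      0.      0.      1.    ]]
{'K': array([[417.4152,   0.    , 315.6964],
       [  0.    , 417.4152, 237.8577],
       [  0.    ,   0.    ,   1.    ]]), 'T_tool_cam': array([[-0.0001, -0.9557, -0.2942,  0.074 ],
       [ 1.    , -0.0003,  0.0005, -0.0003],
       [-0.0005, -0.2942,  0.9557, -0.1427],
       [ 0.    ,  0.    ,  0.    ,  1.    ]])}
```

View pics/top0.png

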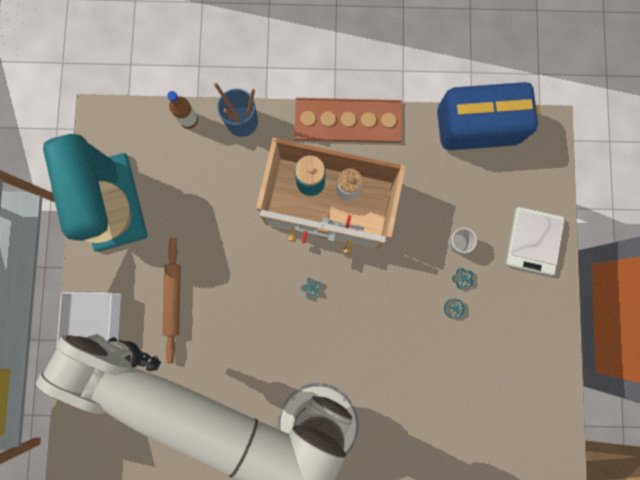

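View pics/side0.png

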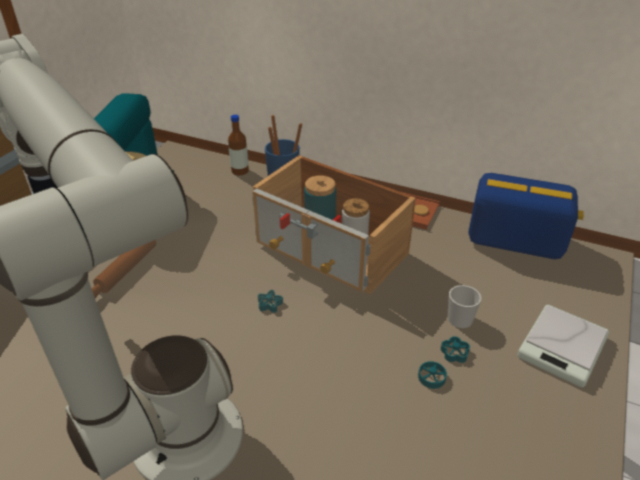

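The top view shows the cupboard at about (333,190), its leaves facing down along (262,212)–(385,238). The front tab is at about (304,237) and the rear tab at about (348,221). I'll zoom in to fit the pose.

```bash
python3 - <<'E'
import cv2
a=cv2.imread("pics/top0.png")[190:260,250:400]; cv2.imwrite("pics/t1.png",cv2.resize(a,None,fx=5.3,fy=5.3,interpolation=cv2.INTER_CUBIC))
a=cv2.imread("pics/side0.png")[150:300,240:425]; cv2.imwrite("pics/s1.png",cv2.resize(a,None,fx=4,fy=4,interpolation=cv2.INTER_CUBIC))
E
```

```text
(no output)
```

View pics/t1.png

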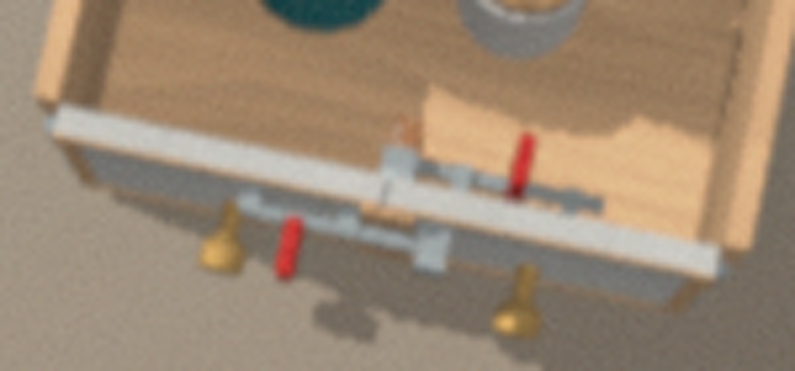

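View pics/s1.png

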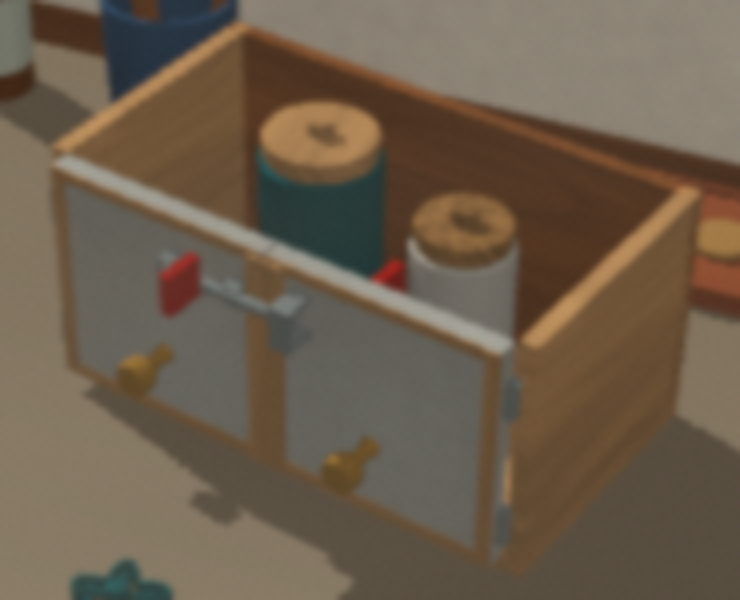

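The crops show:
- **Top crop:** wall corners at (36,98) and (750,250), leaf ends at (62,105) and (720,245), front tab (290,248), rear tab (524,163).
- **Side crop:** corners at (52,150), (527,347), (243,24) and (697,190).

Next I'll fit the pose.

```bash
cat > h.py <<'E'
import numpy as np,cv2
from scipy.optimize import least_squares
from workcell import bot,camera,camera_model
np.set_printoptions(precision=4,suppress=True)
def proj(n,P):
    m=camera_model(n);T=np.linalg.inv(m["pose"]);c=np.atleast_2d(P)@T[:3,:3].T+T[:3,3];p=c@m["K"].T;return p[:,:2]/p[:,2:]
def cw(s,P):
    P=np.atleast_2d(P).astype(float)/1000;c,d=np.cos(s[2]),np.sin(s[2])
    return np.c_[s[0]+c*P[:,0]-d*P[:,1],s[1]+d*P[:,0]+c*P[:,1],P[:,2]]
E
python3 - <<'E'
from h import *
t=lambda u,v:(250+u/5.3,190+v/5.3); sd=lambda u,v:(240+u/4,150+v/4)
T=[(t(36,98),(0,204,200)),(t(750,250),(0,-204,200)),((275.5,141.5),(238,204,200)),((405,166.5),(238,-204,200)),(t(62,105),(0,188,200)),(t(720,245),(0,-188,200)),(t(385,180),(0,0,200))]
S=[(sd(52,150),(0,204,200)),(sd(527,347),(0,-204,200)),(sd(243,24),(238,204,200)),(sd(697,190),(238,-204,200)),(sd(520,572),(0,-204,0))]
def res(s,full=False):
    r=np.r_[proj("top",cw(s,[p for _,p in T]))-[u for u,_ in T],proj("side",cw(s,[p for _,p in S]))-[u for u,_ in S]]
    return r if full else r.ravel()
o=least_squares(res,[0.5,0,-.2],loss="soft_l1");s=o.x;print(s,np.degrees(s[2]));print(res(s,True))
np.save("s.npy",s)
for n in("top","side"):
    im=cv2.imread(f"pics/{n}0.png").astype(int);m=(im[...,2]>130)&(im[...,1]<70)&(im[...,0]<80)
    k,l,st,ce=cv2.connectedComponentsWithStats(m.astype(np.uint8))
    for i in range(1,k):
        if st[i,4]>8: print(n,st[i],ce[i])
# predicted rear tab for seam dist; front tab
for y in (50,70,80,90,110): print(y,proj("top",cw(s,[(12,-y,190),(42,-y,190)])).ravel(),proj("side",cw(s,[(12,-y,190),(42,-y,190)])).ravel())
for y in (60,80,100): print('f',y,proj("top",cw(s,[(-32,y,190),(-66,y,190)])).ravel(),proj("side",cw(s,[(-49,y,190)])).ravel())
E
```

```text
[ 0.6117 -0.0048 -0.1902] -10.89897202110209
[[-1.0502  0.8457]
 [-0.39    0.954 ]
 [-2.0313 -8.3834]
 [ 1.4733 -5.4629]
 [-0.6704  0.6489]
 [-0.0621  0.7635]
 [ 0.6335 -0.2654]
 [-1.5078 -0.6649]
 [ 2.0845  1.091 ]
 [ 0.6175 -3.0869]
 [ 4.0802 -2.4962]
 [-0.4657  2.2586]]
top [347 216   3   9  14] [348.1429 220.5714]
top [303 232   4  10  28] [304.3214 236.5   ]
side [281 213   8   7  19] [284.4211 215.9474]
side [334 216   6   5  14] [336.5714 217.6429]
50 [340.5628 223.8024 342.6283 214.0488] [326.5353 217.9306 332.8754 212.6214]
70 [347.161  225.2047 349.2118 215.4457] [332.6968 220.4982 339.0008 215.1248]
80 [350.4612 225.906  352.5047 216.1444] [335.8065 221.7941 342.092  216.3881]
90 [353.7622 226.6076 355.7983 216.8432] [338.9359 223.0982 345.2024 217.6593]
110 [360.3664 228.0111 362.3877 218.2414] [345.2541 225.7311 351.4817 220.2256]
f 60 [301.1595 230.4439 298.6985 241.5938] [280.2352 214.8533]
f 80 [294.5589 229.0377 292.0811 240.1814] [274.4888 212.3593]
f 100 [287.9613 227.6322 285.4667 238.7697] [268.8124 209.8958]
```

```bash
python3 - <<'E'
from h import *
t=lambda u,v:(250+u/5.3,190+v/5.3); sd=lambda u,v:(240+u/4,150+v/4)
def res(s,full=False):
    D=s[3]
    T=[(t(36,98),(0,204,200)),(t(750,250),(0,-204,200)),((275.5,141.5),(D,204,200)),((405,166.5),(D,-204,200)),(t(62,105),(0,188,200)),(t(720,245),(0,-188,200)),(t(385,180),(0,0,200))]
    S=[(sd(52,150),(0,204,200)),(sd(527,347),(0,-204,200)),(sd(243,24),(D,204,200)),(sd(697,190),(D,-204,200)),(sd(520,572),(0,-204,0))]
    r=np.r_[proj("top",cw(s,[p for _,p in T]))-[u for u,_ in T],proj("side",cw(s,[p for _,p in S]))-[u for u,_ in S]]
    return r if full else r.ravel()
o=least_squares(res,[0.6,0,-.2,230],loss="soft_l1",x_scale=[.1,.1,.1,100]);s=o.x;print(s,np.degrees(s[2]));print(res(s,True))
np.save("s.npy",s[:3])
# rear tab centroid at z=190..: solve y,x for tabs
for nm,uv in (("rear",(348.14,220.57)),("front",(304.3,236.5))):
  for z in (190,180): 
    q=least_squares(lambda p:(proj("top",cw(s,[(p[0],p[1],z)]))-uv).ravel(),[0,0],x_scale=50).x;print(nm,z,q)
for nm,uv in (("front",(284.4,215.9)),("rear",(336.6,217.6))):
    q=least_squares(lambda p:(proj("side",cw(s,[(p[0],p[1],180)]))-uv).ravel(),[0,0],x_scale=50).x;print("side",nm,q)
print(cw(s,[(-49,60,190),(0,190,200),(0,-190,200)]))
E
```

```text
[  0.6139  -0.0056  -0.1902 216.8302] -10.897423180218727
[[-0.7527  0.1187]
 [-0.1141  0.215 ]
 [-3.2941 -2.4189]
 [ 0.3972  0.5654]
 [-0.3737 -0.0786]
 [ 0.2147  0.0249]
 [ 0.9203 -0.9983]
 [-0.8823 -0.9829]
 [ 2.6887  0.6831]
 [-2.9355 -0.5728]
 [ 0.9803  0.6445]
 [ 0.0946  1.836 ]]
rear 190 [ 23.9166 -69.6446]
rear 180 [ 25.5945 -69.8767]
front 190 [-50.0228  47.4357]
front 180 [-48.8086  47.9379]
side front [-37.916   57.0738]
side rear [ 38.0378 -63.1649]
[[ 0.5771  0.0626  0.19  ]
 [ 0.6498  0.1809  0.2   ]
 [ 0.578  -0.1922  0.2   ]]
```

Cupboard is at about (0.614, −0.006), yaw −10.9°. The front tab is at y≈+48 and the rear tab at y≈−70. I'll move over the seam with the fingers shut and the tool yaw aligned, then refine with the wrist camera.

```bash
cat >> h.py <<'E'
from scipy.spatial.transform import Rotation as Ro
s=np.load("s.npy")
def shift(P):
    o=bot.get_obs();R=Ro.from_euler("xyz",o["tcp_rot"],degrees=True).as_matrix()
    return (cw(s,[P])[0]-o["ee_pos"])@R*1000
def here():
    o=bot.get_obs();d=o["ee_pos"]-[s[0],s[1],0];c,k=np.cos(s[2]),np.sin(s[2])
    f=o["wrist_force"];return np.array([c*d[0]+k*d[1],-k*d[0]+c*d[1],d[2]])*1000,np.array([c*f[0]+k*f[1],-k*f[0]+c*f[1],f[2]]),o["tcp_rot"],o["time"]
def wproj(P):
    o=bot.get_obs();T=np.eye(4);T[:3,:3]=Ro.from_euler("xyz",o["tcp_rot"],degrees=True).as_matrix();T[:3,3]=o["ee_pos"]
    m=camera_model("wrist");T=np.linalg.inv(T@m["T_tool_cam"]);c=P@T[:3,:3].T+T[:3,3];p=c@m["K"].T;return p[:,:2]/p[:,2:]
E
python3 -c "
from h import *
print(shift((-60,5,300)),here())"
```

```text
[-497.7577 -302.1018  -68.9852] (array([-466.4973,  421.8165,  230.6382]), array([-0.2972, -0.6196,  0.2468]), array([-179.9287,    0.0001,  154.6319]), 0.1)
```

Emit:
send_rows:
  targets: "0 0 -30 -3 255; -30 -18 -65 -6 255; -75 -45 -69 -10 255; -120 -73 -69 -14.5 255; -165 -100 -69 -14.5 255; -210 -127 -69 -14.5 255; -255 -155 -69 -14.5 255; -300 -182 -69 -14.5 255; -345 -209 -69 -14.5 255; -390 -237 -69 -14.5 255; -435 -264 -69 -14.5 255; -470 -285 -69 -14.5 255; -490 -297 -69 -14.5 255; -498 -302 -69 -14.5 255; -498 -302 -69 -14.5 255; -498 -302 -69 -14.5 255"
  newtons: 20

```text
time: 2.1
ee_pos: [0.5558, 0.0117, 0.3006]
tcp_rot: [180.0, 0.0, 169.2]
wrist_force: [-0.8, 0.6, 0.1]
opening: 0.0
grasp_force: 0.0
```

```bash
python3 - <<'E'
from h import *
print(here(),bot.get_obs()["opening"]); np.save("w1.npy",np.r_[bot.get_obs()["ee_pos"],bot.get_obs()["tcp_rot"]])
im=camera("wrist");cv2.imwrite("pics/w1raw.png",im)
P={"lw":(0,204,200),"rw":(0,-204,200),"seamb":(0,0,200),"post":(26,-2,134),"ftab":(-49,48,190),"rtab":(27,-70,190),"lh":(0,190,200),"rh":(0,-190,200)}
for k,v in P.items():
    p=wproj(cw(s,[v]))[0];print(k,p);cv2.circle(im,tuple(int(a) for a in p),3,(255,0,255),1)
cv2.imwrite("pics/w1.png",im)
E
```

```text
(array([-60.299 ,   6.0573, 300.6447]), array([-0.9231,  0.4348,  0.1217]), array([179.983 ,   0.0165, 169.196 ]), 2.1) 2.7756937556522137e-05
lw [619.6207 325.2099]
rw [ -6.2363 324.5839]
seamb [307.0028 324.8972]
post [306.2389 313.5015]
ftab [381.9121 248.8417]
rtab [206.5366 352.4767]
lh [598.1863 325.1885]
rh [ 15.2804 324.6054]
```

View pics/w1.png

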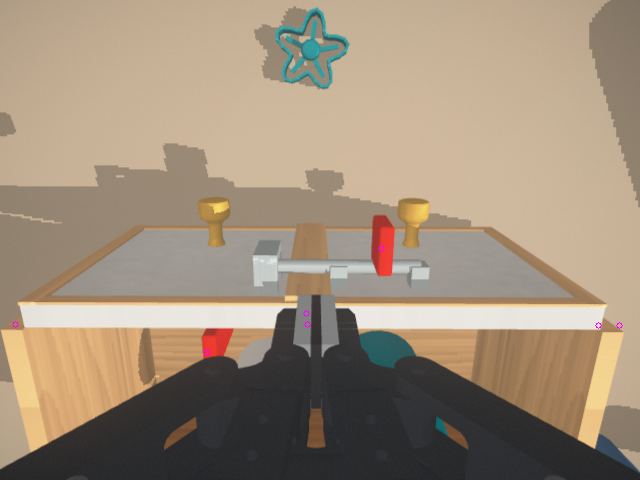

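The pose overlay agrees within a few mm. The front tab is at (382,245), the keeper at (267,262), the rear tab at (215,345) and the leaf strip runs (24–605, 315). I'll measure the strip and tabs numerically, and get the shift to the start of the front tab push.

```bash
python3 - <<'E'
from h import *
im=cv2.imread("pics/w1raw.png").astype(int)
sat=im.max(2)-im.min(2)
for r in (312,316,320):
    w=np.where((sat[r]<25)&(im[r].min(1)>150))[0];print(r,w.min(),w.max())
for c in (100,200,450,550):
    w=np.where((sat[:,c]<25)&(im[:,c].min(1)>185))[0];print(c,w.min(),w.max())
m=((im[...,2]>150)&(im[...,1]<60)&(im[...,0]<60)).astype(np.uint8)
k,l,st,ce=cv2.connectedComponentsWithStats(m)
for i in range(1,k):
    if st[i,4]>30:print(st[i],ce[i]); 
for r in (218,225,235,245,255,265,272): print(r,[(c,im[r,c,2]) for c in range(368,398,2)])
for y in(43,48,53):print(wproj(cw(s,[(-32,y,190),(-66,y,190),(-32,y,156),(-66,y,156)])).ravel())
for y in(188,-188):print(wproj(cw(s,[(0,y,200),(-16,y,200)])).ravel())
print(shift((-52,20,300)))
E
```

```text
312 21 603
316 22 602
320 23 601
100 306 326
200 306 327
450 307 327
550 308 328
[372 216  22  59 580] [378.7586 239.2724]
[203 329  30  29 626] [215.8003 341.5958]
218 [(368, np.int64(154)), (370, np.int64(155)), (372, np.int64(156)), (374, np.int64(163)), (376, np.int64(163)), (378, np.int64(161)), (380, np.int64(159)), (382, np.int64(159)), (384, np.int64(160)), (386, np.int64(162)), (388, np.int64(165)), (390, np.int64(155)), (392, np.int64(156)), (394, np.int64(155)), (396, np.int64(156))]
225 [(368, np.int64(155)), (370, np.int64(156)), (372, np.int64(156)), (374, np.int64(158)), (376, np.int64(160)), (378, np.int64(163)), (380, np.int64(163)), (382, np.int64(161)), (384, np.int64(161)), (386, np.int64(160)), (388, np.int64(161)), (390, np.int64(162)), (392, np.int64(166)), (394, np.int64(156)), (396, np.int64(155))]
235 [(368, np.int64(159)), (370, np.int64(160)), (372, np.int64(158)), (374, np.int64(157)), (376, np.int64(160)), (378, np.int64(160)), (380, np.int64(202)), (382, np.int64(236)), (384, np.int64(238)), (386, np.int64(239)), (388, np.int64(240)), (390, np.int64(240
[... 1033 characters left out ...]
94, np.int64(190)), (396, np.int64(192))]
272 [(368, np.int64(178)), (370, np.int64(179)), (372, np.int64(180)), (374, np.int64(180)), (376, np.int64(166)), (378, np.int64(202)), (380, np.int64(238)), (382, np.int64(239)), (384, np.int64(240)), (386, np.int64(241)), (388, np.int64(242)), (390, np.int64(242)), (392, np.int64(200)), (394, np.int64(180)), (396, np.int64(180))]
[372.9887 273.5317 375.265  223.1886 366.8402 256.0042 368.6565 210.614 ]
[380.6516 273.5406 383.2206 223.1991 373.6865 256.0125 375.7355 210.6236]
[388.3142 273.5495 391.1759 223.2097 380.5324 256.0209 382.8142 210.6333]
[595.124  325.1854 600.0877 302.8804]
[ 18.3539 324.6085  13.1452 302.2517]
[-8.3156 13.953   0.6767]
```

```bash
python3 - <<'E'
from h import *
s2=s.copy();s2[:2]=cw(s,[(1.5,3,0)])[0][:2];np.save("s.npy",s2);print(s2)
E
```

```text
[ 0.6159 -0.003  -0.1902]
```

Emit:
send_rows:
  targets: "-6 8 20 0 255; -12 17 50 0 255; -12 17 80 0 255; -12 17 105 0 255; -12 17 120 0 255; -12 17 124 0 255; -12 17 124 0 255; -12 17 124 0 255"

```text
time: 3.15
ee_pos: [0.5716, 0.0252, 0.1774]
tcp_rot: [180.0, 0.1, 169.1]
wrist_force: [0.4, 0.6, 0.1]
opening: -0.0001
grasp_force: 0.0
```

```bash
python3 -c "
from h import *
print(here())"
```

```text
(array([-48.8137,  19.2596, 177.352 ]), array([0.2752, 0.6766, 0.1051]), array([179.98  ,   0.0855, 169.1294]), 3.15)
```

Now push toward +y slowly: 18 mm first.

Emit:
send_rows:
  targets: "0 2 0 0 255; 0 4 0 0 255; 0 6 0 0 255; 0 8 0 0 255; 0 10 0 0 255; 0 12 0 0 255; 0 14 0 0 255; 0 14 0 0 255"

```text
time: 4.15
ee_pos: [0.5739, 0.039, 0.1763]
tcp_rot: [-180.0, -0.0, 169.1]
wrist_force: [-0.2, -1.6, 0.3]
opening: 0.0002
grasp_force: 0.5
```

Emit:
send_rows:
  targets: "0 1.5 0 0 255; 0 3 0 0 255; 0 4.5 0 0 255; 0 6 0 0 255; 0 7.5 0 0 255; 0 8 0 0 255"

```text
time: 4.9
ee_pos: [0.5754, 0.0469, 0.1763]
tcp_rot: [-180.0, -0.0, 169.1]
wrist_force: [0.2, -1.0, -0.3]
opening: 0.0001
grasp_force: 1.0
```

```bash
python3 - <<'E'
from h import *
print(here()); im=camera("wrist"); cv2.imwrite("pics/w2.png",im)
im=im.astype(int);m=((im[...,2]>190)&(im[...,1]<60)&(im[...,0]<60)).astype(np.uint8)
k,l,st,ce=cv2.connectedComponentsWithStats(m)
for i in range(1,k):
    if st[i,4]>30:print(st[i],ce[i])
E
```

```text
(array([-49.2433,  41.2614, 176.2636]), array([ 0.4313, -0.9208, -0.3262]), array([-179.9993,   -0.0017,  169.1355]), 4.9)
[ 357  290   27   75 1629] [370.6691 322.132 ]
```

View pics/w2.png

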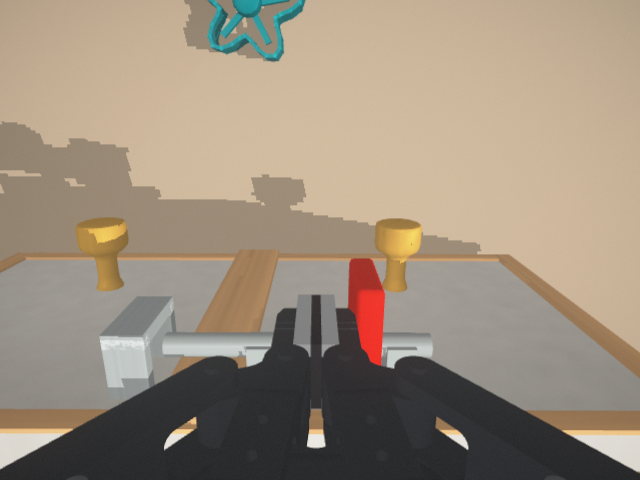

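The bolt tip at (165,343) is just emerging from the keeper. I'll push about 6 mm more for clearance.

Emit:
send_rows:
  targets: "0 1.5 0 0 255; 0 3 0 0 255; 0 4.5 0 0 255; 0 6 0 0 255; 0 6 0 0 255"

```text
time: 5.58
ee_pos: [0.5766, 0.0529, 0.1763]
tcp_rot: [180.0, 0.0, 169.1]
wrist_force: [1.0, -1.3, 0.7]
opening: -0.0
grasp_force: 0.5
```

```bash
python3 - <<'E'
from h import *
print(here()); im=camera("wrist"); cv2.imwrite("pics/w3.png",cv2.resize(im[280:420,60:460],None,fx=2,fy=2))
E
```

```text
(array([-49.2135,  47.3772, 176.3006]), array([ 1.1946, -1.0843,  0.6546]), array([179.9856,   0.0027, 169.1426]), 5.575)
```

View pics/w3.png

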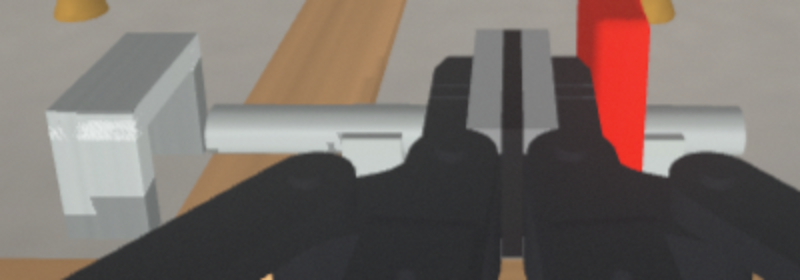

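The bolt tip (at about (205,130) in the crop) now stands clear of the keeper with a gap. Next I'll lift over the leaf and go down behind the left leaf.

Emit:
send_rows:
  targets: "0 -4 0 0 255; 0 -4 -25 0 255; 0 -4 -50 0 255; -10 -2 -58 0 255; -40 0 -58 0 255; -70 0 -58 0 255; -82 0 -58 0 255; -84 0 -50 0 255; -84 0 -20 0 255; -84 0 10 0 255; -84 0 20 0 255; -84 0 22 0 255"

```text
time: 7.12
ee_pos: [0.6585, 0.0368, 0.1543]
tcp_rot: [-180.0, -0.0, 169.1]
wrist_force: [0.4, 0.5, 0.8]
opening: -0.0002
grasp_force: 0.0
```

```bash
python3 - <<'E'
from h import *
p,f,r,t=here();print(p,f,t)
# sweep: finger centre on arc. leaf frame: radius R along leaf, offset d=8+16 behind mid-plane
d=8+15
for R in (140,):
  for th in range(0,100,10):
    a=np.radians(th); along=np.array([-np.sin(a),-np.cos(a)]);n=np.array([np.cos(a),-np.sin(a)])
    q=np.array([-8,190])+R*along+d*n
    print(th,q,"shift",np.round([-(q[0]-p[0]),q[1]-p[1]],0))
E
```

```text
[ 34.3132  47.1288 154.2962] [0.2682 0.5213 0.8418] 7.125
0 [15. 50.] shift [19.  3.]
10 [-9.6602 48.133 ] shift [44.  1.]
20 [-34.2699  50.5766] shift [69.  3.]
30 [-58.0814  57.2564] shift [92. 10.]
40 [-80.3712  67.9697] shift [115.  21.]
50 [-100.4621   82.3907] shift [135.  35.]
60 [-117.7436  100.0814] shift [152.  53.]
70 [-131.6905  120.5042] shift [166.  73.]
80 [-141.8792  143.0387] shift [176.  96.]
90 [-148.  167.] shift [182. 120.]
```

Emit:
send_rows:
  targets: "8 2 0 0 255; 15 3 0 0 255; 19 3 0 0 255; 23 3 0 0 255; 28 2 0 0 255; 34 2 0 0 255; 40 1 0 0 255; 47 1 0 0 255; 54 2 0 0 255; 62 2 0 0 255; 69 3 0 0 255; 69 3 0 0 255"

```text
time: 8.62
ee_pos: [0.5912, 0.053, 0.1544]
tcp_rot: [180.0, -0.0, 169.1]
wrist_force: [-0.3, -0.0, 0.7]
opening: 0.0002
grasp_force: 0.0
```

```bash
python3 - <<'E'
from h import *
print(here())
im=camera("side"); cv2.imwrite("pics/s2.png",cv2.resize(im[130:330,180:450],None,fx=2.5,fy=2.5))
E
```

```text
(array([-34.8885,  50.2498, 154.3824]), array([-0.2567, -0.0983,  0.6537]), array([179.9982,  -0.0215, 169.1494]), 8.625)
```

View pics/s2.png

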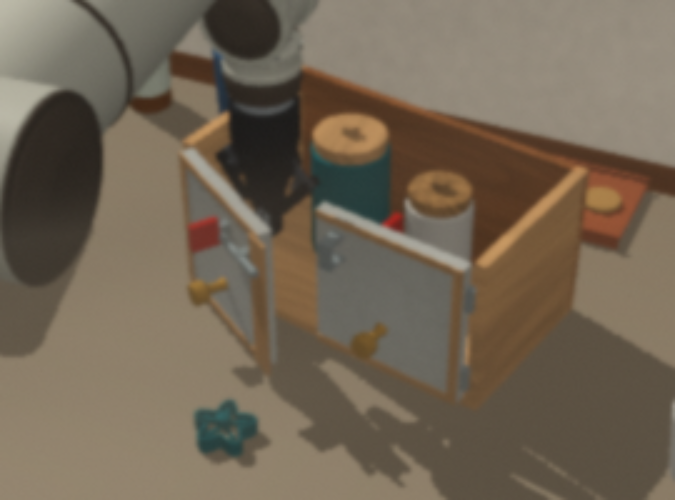

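The left leaf is free and swinging: its free edge is at (268,240) in the crop, with the right leaf still shut. I'll continue the arc to about 88°.

Emit:
send_rows:
  targets: "8 2 0 0 255; 16 4 0 0 255; 23 7 0 0 255; 31 10 0 0 255; 38 14 0 0 255; 46 18 0 0 255; 53 23 0 0 255; 60 28 0 0 255; 66 32 0 0 255; 72 38 0 0 255; 78 44 0 0 255; 83 50 0 0 255; 88 56 0 0 255; 92 63 0 0 255; 97 70 0 0 255; 101 78 0 0 255; 104 86 0 0 255; 107 93 0 0 255; 110 101 0 0 255; 112 108 0 0 255"

```text
time: 11.18
ee_pos: [0.5021, 0.1805, 0.1543]
tcp_rot: [-180.0, -0.0, 169.1]
wrist_force: [0.6, -2.6, 1.6]
opening: 0.0004
grasp_force: 0.0
```

Emit:
send_rows:
  targets: "1 4 0 0 255; 1 8 0 0 255; 1 8 0 0 255; 0 0 0 0 255; -5 -15 -10 0 255; -10 -30 -40 0 255; -15 -50 -85 0 255; -15 -50 -95 0 255"

```text
time: 12.18
ee_pos: [0.5084, 0.1261, 0.2531]
tcp_rot: [179.9, 0.3, 169.0]
wrist_force: [-0.0, 0.5, -0.5]
opening: 0.0001
grasp_force: 0.0
```

```bash
python3 - <<'E'
from h import *
p,f,r,t=here();print(p,f,t)
im=camera("top"); cv2.imwrite("pics/t2.png",cv2.resize(im[170:300,240:400],None,fx=4,fy=4,interpolation=cv2.INTER_CUBIC))
E
```

```text
[-130.0181  106.3924  253.0539] [-0.1341  0.4957 -0.535 ] 12.175
```

View pics/t2.png

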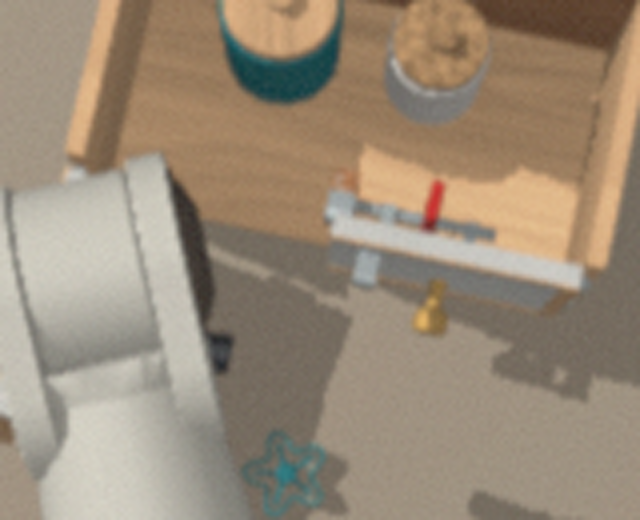

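The view shows the right leaf still shut and the rear tab at (434,205). The left leaf is hidden under the arm, so I'll check it numerically later. Now to the rear side, on the seam side of the tab.

Emit:
send_rows:
  targets: "-20 -18 0 0 255; -50 -45 0 0 255; -80 -72 0 0 255; -110 -99 0 0 255; -140 -126 0 0 255; -154 -139 0 0 255; -157 -141 5 0 255; -157 -141 30 0 255; -157 -141 60 0 255; -157 -141 84 0 255; -157 -141 90 0 255; -157 -141 90 0 255; -157 -141 90 0 255"

```text
time: 13.85
ee_pos: [0.6354, -0.0399, 0.1606]
tcp_rot: [180.0, 0.1, 169.1]
wrist_force: [-0.1, -0.3, 0.0]
opening: 0.0
grasp_force: 0.0
```

```bash
python3 - <<'E'
from h import *
for i in range(6):
    print(here()[:2]); im=camera("wrist")
cv2.imwrite("pics/w4.png",im);im=im.astype(int)
m=((im[...,2]>150)&(im[...,1]<60)&(im[...,0]<60)).astype(np.uint8)
k,l,st,ce=cv2.connectedComponentsWithStats(m)
for i in range(1,k):
    if st[i,4]>30:
        print(st[i],ce[i])
        for r in range(st[i,1],st[i,1]+st[i,3],12): w=np.where(l[r]==i)[0];print(r,w.min(),w.max())
for y in (-65,-70,-75): print(y,wproj(cw(s,[(12,y,190),(42,y,190)])).ravel())
E
```

```text
(array([ 26.1188, -32.5976, 160.5793]), array([-0.0544, -0.3457,  0.0288]))
(array([ 26.1825, -32.64  , 160.5264]), array([0.8333, 0.2945, 1.2057]))
(array([ 26.1877, -32.6984, 160.3598]), array([ 0.2665,  0.8127, -0.6642]))
(array([ 26.152 , -32.7641, 160.1752]), array([ 0.2497, -0.4409, -0.578 ]))
(array([ 26.0822, -32.7779, 159.9719]), array([ 0.1   , -0.7863,  0.0295]))
(array([ 26.0335, -32.7819, 159.7886]), array([ 0.1001, -0.6456, -0.1228]))
[ 177  300   37   70 1659] [192.9831 334.7553]
300 193 193
312 183 209
324 177 207
336 178 207
348 179 208
360 180 199
[222 311  21  45 289] [231.3737 333.5606]
311 237 242
323 233 238
335 228 234
347 223 229
-65 [210.2116 319.4144 217.1596 403.4332]
-70 [193.5097 319.4167 201.5617 403.4377]
-75 [176.8067 319.4189 185.9628 403.4423]
```

```bash
cat > tab.py <<'E'
from h import *
fs=[]
for i in range(4):
    p,f,r,t=here();fs.append(f);im=camera("wrist").astype(int)
fs=np.mean(fs,0)
m=(im[...,2]>185)&(im[...,1]<60)&(im[...,0]<60);m[:,:100]=0;m[:300]=0;m[:,330:]=0
e=[];
for r in range(325,345):
    w=np.where(m[r])[0]
    if len(w)>5:
        # y of edges on plane z=190
        for c in (w.min(),w.max()):
            q=least_squares(lambda a:wproj(cw(s,[(a[0],a[1],190)]))[0]-[c,r],[20,-70],x_scale=20).x;e.append(q[1])
e=np.array(e).reshape(-1,2);print("time",t,"pos",p,"force",fs,"tab edges y",np.median(e,0) if len(e) else None)
E
python3 tab.py
```

```text
time 14.3 pos [ 25.8455 -32.8615 159.333 ] force [-0.1934 -0.1112  0.2344] tab edges y [-75.1928 -58.125 ]
```

Emit:
send_rows:
  targets: "0 -3 0 0 255; 0 -6 0 0 255; 0 -9 0 0 255; 0 -12 0 0 255; 0 -14 0 0 255; 0 -14 0 0 255"

```text
time: 15.1
ee_pos: [0.6324, -0.054, 0.1593]
tcp_rot: [180.0, -0.0, 169.1]
wrist_force: [-0.1, 1.0, 1.0]
opening: -0.0002
grasp_force: 0.0
```

```bash
python3 tab.py
```

```text
time 15.25 pos [ 25.8218 -46.7434 159.284 ] force [0.2282 0.3465 0.1457] tab edges y [-75.2857 -61.7331]
```

Emit:
send_rows:
  targets: "0 -2 0 0 255; 0 -4 0 0 255; 0 -5 0 0 255; 0 -6 0 0 255; 0 -7 0 0 255; 0 -8 0 0 255; 0 -9 0 0 255; 0 -10 0 0 255; 0 -10 0 0 255"

```text
time: 16.42
ee_pos: [0.6305, -0.0637, 0.1593]
tcp_rot: [180.0, -0.0, 169.1]
wrist_force: [0.8, 1.3, 0.5]
opening: 0.0002
grasp_force: 0.8
```

```bash
python3 tab.py
```

```text
time 16.575 pos [ 25.8035 -56.9059 159.2648] force [-0.1312  1.3747  0.3626] tab edges y [-80.1738 -73.0713]
```

Contact: the tab has moved about 5 mm. Another 12 mm.

Emit:
send_rows:
  targets: "0 -1.5 0 0 255; 0 -3 0 0 255; 0 -4.5 0 0 255; 0 -6 0 0 255; 0 -7.5 0 0 255; 0 -9 0 0 255; 0 -10.5 0 0 255; 0 -12 0 0 255; 0 -12 0 0 255"

```text
time: 17.75
ee_pos: [0.6282, -0.0756, 0.1593]
tcp_rot: [-180.0, -0.0, 169.1]
wrist_force: [0.6, 2.4, -0.0]
opening: -0.0001
grasp_force: 0.6
```

```bash
python3 tab.py
```

```text
time 17.9 pos [ 25.8231 -68.9538 159.3031] force [-0.331   1.4306  0.1422] tab edges y [-92.2762 -85.1157]
```

Emit:
send_rows:
  targets: "0 -1 0 0 255; 0 -2 0 0 255; 0 -3 0 0 255; 0 -4 0 0 255; 0 -4.5 0 0 255; 0 -4.5 0 0 255"

```text
time: 18.7
ee_pos: [0.6274, -0.0799, 0.1593]
tcp_rot: [-180.0, -0.0, 169.1]
wrist_force: [-0.3, 2.0, 0.5]
opening: 0.0001
grasp_force: 0.8
```

```bash
python3 tab.py
```

```text
time 18.85 pos [ 25.842  -73.3844 159.2821] force [-0.6433  1.7655 -0.1455] tab edges y [-96.6549 -89.5627]
```

Emit:
send_rows:
  targets: "0 -0.5 0 0 255; 0 -1 0 0 255; 0 -1 0 0 255"

```text
time: 19.27
ee_pos: [0.6272, -0.0809, 0.1593]
tcp_rot: [-180.0, 0.0, 169.1]
wrist_force: [0.1, 2.1, 0.2]
opening: -0.0003
grasp_force: 0.9
```

```bash
python3 tab.py; python3 - <<'E'
from h import *
p=here()[0]
for R in (145,):
  for d in (19,23):
   for th in range(0,100,10):
    a=np.radians(th); along=np.array([-np.sin(a),np.cos(a)]);n=np.array([np.cos(a),np.sin(a)])
    q=np.array([-8,-190])+R*along+d*n
    print(d,th,q,"shift",np.round([-(q[0]-p[0]),q[1]-p[1]],0))
E
```

```text
time 19.425 pos [ 25.8301 -74.3302 159.2703] force [-0.4656  1.9424  0.0495] tab edges y [-97.582  -90.4965]
19 0 [ 11. -45.] shift [15. 29.]
19 10 [-14.4676 -43.9036] shift [40. 30.]
19 20 [-39.7388 -47.2462] shift [66. 27.]
19 30 [-64.0455 -54.9263] shift [90. 19.]
19 40 [-86.6494 -66.7106] shift [112.   8.]
19 50 [-106.8635  -82.241 ] shift [133.  -8.]
19 60 [-124.0737 -101.0455] shift [150. -27.]
19 70 [-137.757  -122.5529] shift [164. -48.]
19 80 [-147.4978 -146.1097] shift [173. -72.]
19 90 [-153. -171.] shift [179. -97.]
23 0 [ 15. -45.] shift [11. 29.]
23 10 [-10.5284 -43.209 ] shift [36. 31.]
23 20 [-35.98   -45.8781] shift [62. 28.]
23 30 [-60.5814 -52.9263] shift [86. 21.]
23 40 [-83.5852 -64.1394] shift [109.  10.]
23 50 [-104.2923  -79.1768] shift [130.  -5.]
23 60 [-122.0737  -97.5814] shift [148. -23.]
23 70 [-136.389  -118.7941] shift [162. -44.]
23 80 [-146.8032 -142.1704] shift [173. -68.]
23 90 [-153. -167.] shift [179. -93.]
```

The bolt is drawn 22.4 mm, clear and short of the stop. Back off and push the right leaf open gently.

Emit:
send_rows:
  targets: "0 8 0 0 255; 0 18 0 0 255; 0 27 0 0 255; 2 29 0 0 255; 6 29 0 0 255; 10 29 0 0 255; 13 29 0 0 255; 16 29 0 0 255; 19 29 0 0 255; 22 29 0 0 255; 25 29 0 0 255; 28 30 0 0 255; 28 30 0 0 255"

```text
time: 21.1
ee_pos: [0.6052, -0.046, 0.1594]
tcp_rot: [180.0, -0.0, 169.1]
wrist_force: [1.4, 0.2, -0.4]
opening: -0.0
grasp_force: 0.0
```

```bash
python3 - <<'E'
from h import *
F=[]
for i in range(3): F.append(here()[1]);im=camera("wrist")
print(here()[0],np.mean(F,0))
cv2.imwrite("pics/w5.png",im)
E
```

```text
[ -2.3074 -44.2991 159.1774] [0.6775 0.0875 0.0661]
```

View pics/w5.png

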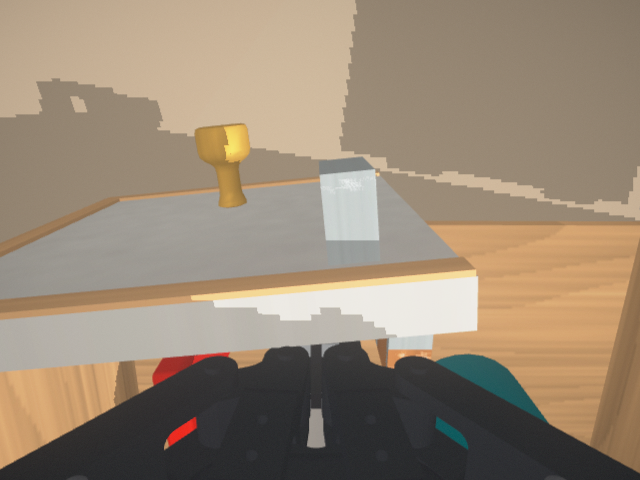

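The right leaf is swinging freely: its free edge at (475,300) is tilted open with only about 1 N. Continuing the arc.

Emit:
send_rows:
  targets: "8 1 0 0 255; 17 0 0 0 255; 26 -1 0 0 255; 34 -2 0 0 255; 42 -4 0 0 255; 50 -6 0 0 255; 58 -9 0 0 255; 66 -12 0 0 255; 74 -16 0 0 255; 81 -20 0 0 255; 88 -25 0 0 255; 95 -30 0 0 255; 102 -35 0 0 255; 108 -41 0 0 255; 114 -47 0 0 255; 120 -53 0 0 255; 125 -60 0 0 255; 130 -67 0 0 255; 134 -74 0 0 255; 138 -82 0 0 255"

```text
time: 23.75
ee_pos: [0.4541, -0.101, 0.1593]
tcp_rot: [180.0, 0.0, 169.1]
wrist_force: [1.5, 0.6, 1.9]
opening: 0.0005
grasp_force: 1.2
```

Emit:
send_rows:
  targets: "4 -8 0 0 255; 7 -16 0 0 255; 9 -24 0 0 255; 11 -32 0 0 255; 13 -40 0 0 255; 13 -46 0 0 255; 13 -46 0 0 255; 12 -38 0 0 255; 5 -20 -10 0 255; -5 0 -40 0 255; -10 20 -80 0 255; -10 40 -120 0 255; -10 60 -160 0 255; -10 60 -200 0 255; -10 60 -200 0 255"

```text
time: 25.62
ee_pos: [0.4762, -0.0426, 0.3617]
tcp_rot: [180.0, 0.2, 169.2]
wrist_force: [2.0, -0.6, -0.1]
opening: -0.0
grasp_force: 0.0
```

```bash
python3 - <<'E'
from h import *
F=[]
print(here())
im=camera("wrist");cv2.imwrite("pics/w6.png",im);cv2.imwrite("pics/t6.png",camera("top"));cv2.imwrite("pics/s6.png",camera("side"))
hsv=cv2.cvtColor(im,cv2.COLOR_BGR2HSV).astype(int)
w=((hsv[...,1]<25)&(hsv[...,2]>185)).astype(np.uint8)
k,l,st,ce=cv2.connectedComponentsWithStats(w)
for i in range(1,k):
    if st[i,4]>300:
        pts=np.argwhere(l==i)[:,::-1].astype(np.float32);print(st[i],ce[i],cv2.minAreaRect(pts))
for sg in (1,-1):
  for th in (60,75,90,100):
    a=np.radians(th);u=np.array([-np.sin(a),-sg*np.cos(a)])
    print(sg,th,wproj(cw(s,[(-8,sg*190,200),(*(np.array([-8,sg*190])+187*u),200)])).ravel())
E
```

```text
(array([-129.7249,  -65.3747,  361.7281]), array([ 2.0821, -0.1878, -0.1123]), array([179.9778,   0.2049, 169.2003]), 25.625)
[  107   115   116   237 15081] [164.8009 218.8351] ((176.54116821289062, 227.435302734375), (239.057373046875, 90.89386749267578), 77.47119140625)
[614 279  26  75 934] [630.0493 326.1542] ((634.665283203125, 318.2375793457031), (18.229433059692383, 76.81922912597656), 19.653823852539062)
[   0  301   57   75 1231] [ 30.589  332.6109] ((19.224136352539062, 333.1896667480469), (42.14221954345703, 87.69667053222656), 42.35745620727539)
[370 330  20  19 369] [379.2493 338.8537] ((379.5, 339.0), (18.0, 19.0), 90.0)
1 60 [625.6326 358.0419 544.1735 160.1657]
1 75 [625.6326 358.0419 612.8171 133.2534]
1 90 [625.6326 358.0419 684.2174 123.8735]
1 100 [625.6326 358.0419 729.6411 128.1185]
-1 60 [166.2647 357.9222 273.7078 160.0105]
-1 75 [166.2647 357.9222 208.5176 133.004 ]
-1 90 [166.2647 357.9222 138.2433 123.5286]
-1 100 [166.2647 357.9222  92.1823 127.7201]
```

```bash
cat > ang.py <<'E'
from h import *
import sys
def score(im,pf):
    hsv=cv2.cvtColor(im,cv2.COLOR_BGR2HSV).astype(int)
    for sg in (1,-1):
        out=[]
        for th in range(50,106,3):
            a=np.radians(th);u=np.array([-np.sin(a),-sg*np.cos(a)])
            P=[(*(np.array([-8,sg*190])+R*u),200) for R in np.linspace(20,180,60)]
            px=np.round(pf(cw(s,P))).astype(int);ok=(px[:,0]>=0)&(px[:,0]<640)&(px[:,1]>=0)&(px[:,1]<480)
            v=hsv[px[ok,1],px[ok,0]]
            out.append((th,int(ok.sum()),int(((v[:,1]<30)&(v[:,2]>170)).sum())))
        print("left" if sg>0 else "right",out)
for n in ("top","side"): print(n);score(camera(n),lambda P:proj(n,P))
print("wrist");score(camera("wrist"),wproj)
E
python3 ang.py
```

```text
top
left [(50, 60, 0), (53, 60, 0), (56, 60, 0), (59, 60, 0), (62, 60, 0), (65, 60, 0), (68, 60, 1), (71, 60, 1), (74, 60, 1), (77, 60, 3), (80, 60, 3), (83, 60, 6), (86, 60, 11), (89, 60, 21), (92, 60, 48), (95, 60, 60), (98, 60, 42), (101, 60, 16), (104, 60, 8)]
right [(50, 60, 37), (53, 60, 32), (56, 60, 31), (59, 60, 30), (62, 60, 28), (65, 60, 33), (68, 60, 28), (71, 60, 33), (74, 60, 33), (77, 60, 40), (80, 60, 37), (83, 60, 27), (86, 60, 12), (89, 60, 21), (92, 60, 55), (95, 60, 60), (98, 60, 44), (101, 60, 20), (104, 60, 13)]
side
left [(50, 60, 0), (53, 60, 0), (56, 60, 0), (59, 60, 0), (62, 60, 0), (65, 60, 0), (68, 60, 0), (71, 60, 0), (74, 60, 0), (77, 60, 1), (80, 60, 1), (83, 60, 1), (86, 60, 4), (89, 60, 6), (92, 60, 12), (95, 60, 53), (98, 60, 18), (101, 60, 5), (104, 60, 2)]
right [(50, 60, 0), (53, 60, 0), (56, 60, 0), (59, 60, 0), (62, 60, 0), (65, 60, 0), (68, 60, 0), (71, 60, 0), (74, 60, 0), (77, 60, 1), (80, 60, 2), (83, 60, 3), (86, 60, 4), (89, 60, 12), (92, 60, 26), (95, 60, 53), (98, 60, 30), (101, 60, 12), (104, 60, 6)]
wrist
left [(50, 60, 0), (53, 60, 0), (56, 60, 0), (59, 60, 0), (62, 60, 0), (65, 60, 0), (68, 60, 0), (71, 60, 0), (74, 60, 0), (77, 60, 2), (80, 60, 4), (83, 33, 6), (86, 19, 9), (89, 13, 13), (92, 9, 9), (95, 6, 6), (98, 4, 4), (101, 3, 3), (104, 2, 2)]
right [(50, 60, 5), (53, 60, 11), (56, 60, 27), (59, 60, 30), (62, 60, 33), (65, 60, 34), (68, 60, 32), (71, 60, 34), (74, 60, 44), (77, 60, 45), (80, 60, 46), (83, 60, 54), (86, 60, 60), (89, 60, 60), (92, 60, 60), (95, 60, 60), (98, 60, 44), (101, 60, 20), (104, 60, 13)]
```

Top and side views agree that both leaves stand at about 95°, clearly wide open, and the gripper is clear at z = 0.36 m.

```bash
python3 -c "
from workcell import ticket
print(ticket.job_done())"
```

```text
the job is handed in; nothing more can be done
None
```

I drew both bolts and swung both leaves open to about 95° each, measured from the top and side cameras, and handed the job in at about 26 s. I touched nothing but the bolts and leaves, with wrist-force readings at about 3 N or less. The hand-in returned no verdict.

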